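# Unlatch the full slide magazine from the scanner and stand it in the carrying tray

### The job

The slide scanner has finished: squeeze the two side buttons of the magazine that is full of slides to unlatch it, lift it out of its bay, keep it upright, and set it down gently, standing on the tray's floor in the compartment that is empty. That compartment is too narrow, so slide the tray's divider over to make room, but leave the magazine no more than 20 mm of play so that it cannot topple on the way to the archive. Leave the empty magazine latched in its bay and everything else where it is.

Things in the scene. Friction and masses are not known exactly. Their poses are not given: they have to be found in the camera images.
- full: magazine full of glass slides, seated in one of the scanner's two bays (which one varies): grey tower, foot 84 mm (its x) x 44 mm (its y), 140 mm high, about 0.26 kg. Glass edges with white frosted ends show at its open +-x ends and a slide in the window in its top. Origin: centre of its underside, z up. On its +y and -y flanks are the two black release buttons; it can be lifted and carried by them.
- full_pads (a point): point midway between the full magazine's two push pads, 103 mm above its underside; axes as the magazine's. The pads face +y and -y, 26 mm wide (x), 30 mm high, 58 mm across both at rest, 46 mm squeezed fully in. The cap above them (118 to 140 mm up, 38 mm wide in y) and the slim body (31 mm wide) are fixed: gripping those unlatches nothing.
- full_hooks (a point): point midway between the full magazine's two hooks, 24 mm above its underside. Each pad is one piece with a bar down the flank and a hook at its foot: 60 mm across both hooks at rest, 48 mm squeezed. The hooks stand under fixed lips of the bay: the magazine cannot rise until both sides are in by about 4 mm (5 mm if it sits off-centre) at once.
- full_left (a joint): travel of the full magazine's +y button, m: 0 = out (latched), 0.006 = fully in. Spring: 3 N at rest, 8 N fully in; a grip of about 20 N holds both pads fully in.
- full_right (a joint): the same for its -y button.
- empty: the other magazine, same shape and size but with no slides in it (the window in its top shows a dark hollow, the ends are see-through), latched in the other bay. It stays there. Origin: centre of its underside.
- scanner: slide scanner, fixed: a low grey loading deck, 236 mm (x) by about 165 mm, with two bays side by side along x, drawn out of an off-white housing 360 (x) x 300 x 235 mm high that begins 165 mm to the -y side of the bays' centres. Origin: on the bench, midway between the bays; z up. Magazines in the bays have their axes parallel to the scanner's, with 1 mm of play in x and y.
- bay_near (a point): centre of the bay floor at x = -55 mm on the scanner, 30 mm above the bench. The bay's off-white collar is 76 mm wide in y and rises 39 mm above this floor; a magazine must rise 42 mm to be clear of it.
- bay_far (a point): centre of the bay floor at x = +55 mm on the scanner; same bay.
- tray: off-white carrying tray, fixed: outside 130 (x) x 262 (y) mm, 45 mm high, walls and floor 4 mm. Origin: under its centre. Inside, y runs from -127 to +127 mm, x from -61 to +61 mm. A divider across it parts a narrow empty compartment at the -y end from a wide one with two slide mailers. The magazine stands in it with its long side (x) along the tray's x, either way round.
- divider (a joint): position of the divider, m = clear width of the empty compartment, from the inside of the tray's -y end wall to the divider; starts at 0.020 to 0.038, grows towards the tray's +y, range 0 to 0.200. It slides against about 2 N of friction and stays where it is left.
- divider_tab (a point): centre of the top of the divider's grip tab, 78 mm above the bench; axes as the tray's. Tab: 44 mm long (x), 10 mm thick (y), stands 29 mm above the divider plate, whose top edge is 49 mm above the bench (end clips on the rims: 51 mm). The plate is 6 mm thick: its face to the empty compartment is 3 mm to -y of this point. The tab can be pinched or pushed.
- mailer_a: closed white slide mailer, a flat box 86 x 36 x 20 mm, lying in the wide compartment of the tray. Origin at the centre of its underside. Bystander.
- mailer_b: second slide mailer, same shape, nearer the tray's +y end. Bystander.
- jar: closed white specimen jar, 60 mm across, 75 mm high, on the bench. Origin under its centre. Bystander.
- oil_bottle: amber immersion-oil bottle, 32 mm across, 92 mm high. Origin under its centre. Bystander.
- wash_bottle: white wash bottle, 66 mm across, 185 mm high. Origin under its centre. Bystander.
- marker: white marker pen 135 mm long, 11 mm thick, lying on the bench. Bystander.

How it is judged:
By the outcome, as a careful person would: the job done as asked, in the order asked, and still so for the second after the job is handed in, with the robot touching nothing.
It also fails if it takes over 58 s, if anything falls off the work surface, if the arm or the gripper's body presses on something with over 40 N, if the wrist force passes 120 N, or if a joint passes its speed limit or range.

### The arm

A 7-joint arm with a two-finger parallel gripper is mounted at the origin on the work surface. World frame = base frame: x ahead of the robot, y to its left, z up, the work surface at z = 0. Lengths are in mm, angles in degrees, forces in N, time in s.
With the tool pointing down it reaches from about 400 to 900 mm from the base axis. Payload 5.6 kg.
Tool frame: the origin (TCP) lies midway between the tips of the shut fingers; the grasp point (between the pads) lies 19 mm behind it; x points along the fingers, z is the direction in which the jaws open and shut, and the axes are right-handed (so a half turn about x gives the same grasp; the last joint's range is limited). The gripper opens to 92 mm and grips with 3 to 60 N. Pads are 20 mm wide; open, the fingers measure 128 mm over their backs; the gripper's body (75 mm by 189 mm) begins 69 mm behind the grasp point.
Start: joints at [69.901, 26.786, -0.665, 91.828, 0.344, 61.387, -3.226], TCP at [196.884, -619.472, 214.592] pointing down, gripper open.
Joint ranges: [-144.91, 144.91], [-17.63, 115.5], [-89.93, 88.59], [15.96, 139.68], [-74.01, 254.01], [8.47, 105.57], [-167.45, 167.45]. Speed limits (degrees/s): [147.25, 147.25, 180, 180, 180, 180, 180].

### API

Orientations are given as [roll, pitch, yaw] about the fixed x, y, z axes, in that order (R = Rz(yaw) Ry(pitch) Rx(roll)).
In Python, from rig import bot gives the robot as it stands.
- The arm moves only by the tool send_rows, never from a script. Its argument "deltas" is a list that holds one entry, the list of rows, each a list of 7 numbers: the closure, from 0 (fully open) to 1 (shut), then the shift along the tool's x, y, z in cm, then the turn, a rotation vector about the tool's x, y, z in units of 5 degrees (1.0 is 5 degrees). In form: [[[fingers, x, y, z, rx, ry, rz], ...]]. A call has 1 to 12 rows; each row is the pose to reach, as a shift and turn from the pose commanded when the call began, along the tool's axes at that moment; what a row does not reach only later rows make up. A row lasts 1/8 s, in which the tool goes at most 62.5 mm and 10.7 degrees, less where a joint would pass 70% of its speed; a pose out of reach is approached as far as the arm can. A call with a gripper value outside its range is refused whole. The fingers move at their own pace and stop on an object; "newtons" is the grip in N (left out, the last holds). Time passes only in rows, so rows that repeat a pose let the fingers close. It gives the time, the measured TCP pose, the force and the opening at its end, in the units of the state.
- bot.sense(): the state, without advancing time (a new reading comes with each control period).
- bot.grab_frame(name): name is "scene" or "top"; returns a dict with "image" (384x512x3 uint8, red, green, blue), "z_map" (384x512 float32, mm along the optical axis (not along the pixel's ray), 0 where there is no reading), "fx", "fy", "cx", "cy" (pixels), "T" (4x4, takes a point from camera to world coordinates). Camera axes: x right, y up, looking along -z (the intrinsics and any distortion apply to the point x, -y, -z); pixel columns grow to the right and rows downward; lengths in mm; the calibration is good to about 2 mm. A picture is of the moment at which its call begins.
- bot.hand_in(): hands the job in, once; it reports no verdict.
Trained networks look in the newest picture that a camera, given by its name, has taken for a name from the list of things; names that differ only in an ending like _2 or _b are one class to them, and where a whole thing is asked for, a point or a joint stands for the part that bears it (a point fixed in the world has none). Each returns a list of dicts, best first, with "p" (0 to 1); they miss things now and then, are a little off and sometimes report something else, mostly with a low value. They report only what shows in the picture. A call takes as long as a camera call.
- bot.search_frame(camera, target): "box" ([left, top, right, bottom] in pixels, round what is visible of it).
- bot.place_of(camera, target): "uv" ([column, row] in pixels: a listed point, or the origin of a listed thing).
The state is a dict: "clock": time; "joints": joint angles; "dq": joint speeds; "tau": joint torques, N m; "eef_pos": TCP position; "orientation": TCP orientation; "wrist_force": force on the tool from outside, world axes, zero at the start; "ft_torque": the same for the moment, N m; "width": finger opening in mm.
Only numpy, scipy, OpenCV 4.12 (cv2) and the standard library are available. Lean on these libraries where they do the work, as an engineer would, in place of code of your own. Each camera call takes 0.05 s, during which the arm holds its last target.

## Working session

There is one attempt and no reset: what is moved stays moved. The work goes in short steps, Python scripts to look and compute and a tool call to move; the robot and the scene stay as the last step left them, time stands still between calls to the robot, and variables do not carry over. Pictures are saved under pics/ and viewed, and the job is handed in when it is done.

Besides the shell and the picture viewer there is one more tool, called after "Emit:" by a JSON object that holds its "op" and its "data", one argument or row to a line. send_rows: Moves the arm, as the interface text tells. Its arguments: {"type":"object","properties":{"deltas":{"type":"array","items":{"type":"array","items":{"type":"array","items":{"type":"number"}}}},"newtons":{"type":"number"}},"required":["deltas"]}

```bash
mkdir -p pics; ls; python3 - <<'E'
from rig import bot
import cv2,numpy as np,pickle
print(bot.sense())
for n in("scene","top"):
    f=bot.grab_frame(n); pickle.dump(f,open(n+".pkl","wb"))
    cv2.imwrite(f"pics/{n}0.png",f["image"][:,:,::-1])
    print(n,f["fx"],f["fy"],f["cx"],f["cy"],f["T"],[k for k in f])
    for t in["full","full_pads","empty","scanner","bay_near","bay_far","tray","divider_tab","mailer_a","jar","marker"]:
        print(t,[(np.round(d["uv"]),round(d["p"],2)) for d in bot.place_of(n,t)][:3])
E
```

```text
pics
{'clock': 0.0, 'joints': array([69.90146665, 26.83554584, -0.6650685 , 91.88131514,  0.34353402,
       61.3853313 , -3.22555793]), 'dq': array([ 0.02667054,  0.10147464,  0.0619277 ,  0.00243245,  0.04897801,
       -0.04387423, -0.00370236]), 'tau': array([-1.31301026e-04, -5.20574355e+01, -1.29863978e-02, -2.43749392e+01,
       -5.67805942e-02,  1.70581508e-02,  1.58507328e-04]), 'eef_pos': array([ 196.67717424, -618.91886462,  213.64263784]), 'orientation': array([-176.16895698,   89.89978788,  111.46252034]), 'wrist_force': array([ 0.45091966,  0.58923175, -0.54890657]), 'ft_torque': array([-0.00661468, -0.03271414,  0.02887367]), 'width': 91.70173960561323}
scene 388.91426301401174 388.91426301401174 257.4001806833351 195.3466331147177 [[ 7.03473782e-01 -3.82088741e-01  5.99276924e-01  1.28836717e+03]
 [ 7.10486919e-01  3.99716706e-01 -5.79167414e-01 -5.34558117e+02]
 [-1.82476503e-02  8.33207506e-01  5.52659275e-01  7.48318089e+02]
 [ 0.00000000e+00  0.00000000e+00  0.00000000e+00  1.00000000e+00]] ['image', 'z_map', 'fx', 'fy', 'cx', 'cy', 'T']
full [(array([131., 252.]
[... 695 characters left out ...]
e-02  1.42883914e+02]
 [ 2.07560940e-02  5.12537638e-02  9.98469948e-01  1.26880367e+03]
 [ 0.00000000e+00  0.00000000e+00  0.00000000e+00  1.00000000e+00]] ['image', 'z_map', 'fx', 'fy', 'cx', 'cy', 'T']
full [(array([391., 244.]), 0.79)]
full_pads [(array([403., 244.]), 0.71), (array([244., 210.]), 0.64)]
empty [(array([380., 200.]), 0.9), (array([314., 246.]), 0.66)]
scanner [(array([383., 221.]), 0.61)]
bay_near [(array([395., 243.]), 0.79)]
bay_far [(array([381., 201.]), 0.9)]
tray [(array([209., 194.]), 0.6)]
divider_tab [(array([242., 209.]), 0.65)]
mailer_a [(array([176., 185.]), 0.98), (array([192., 191.]), 0.6)]
jar [(array([317., 248.]), 0.93)]
marker [(array([223., 135.]), 0.54)]
```

View pics/scene0.png

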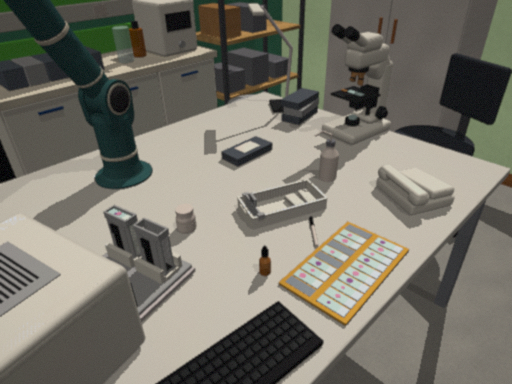

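View pics/top0.png

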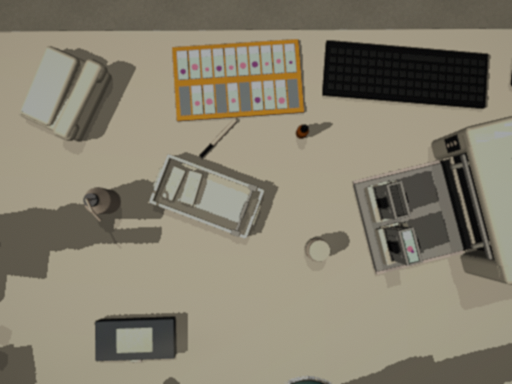

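```bash
python3 - <<'E'
import cv2,pickle
f=pickle.load(open("top.pkl","rb"));im=f["image"][:,:,::-1]
cv2.imwrite("pics/t1.png",cv2.resize(im[170:290,330:490],None,fx=5,fy=5,interpolation=cv2.INTER_CUBIC))
cv2.imwrite("pics/t2.png",cv2.resize(im[110:270,140:300],None,fx=3.7,fy=3.7,interpolation=cv2.INTER_CUBIC))
f=pickle.load(open("scene.pkl","rb"));im=f["image"][:,:,::-1]
cv2.imwrite("pics/s1.png",cv2.resize(im[180:300,60:220],None,fx=5,fy=5,interpolation=cv2.INTER_CUBIC))
E
```

```text
(no output)
```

View pics/t1.png

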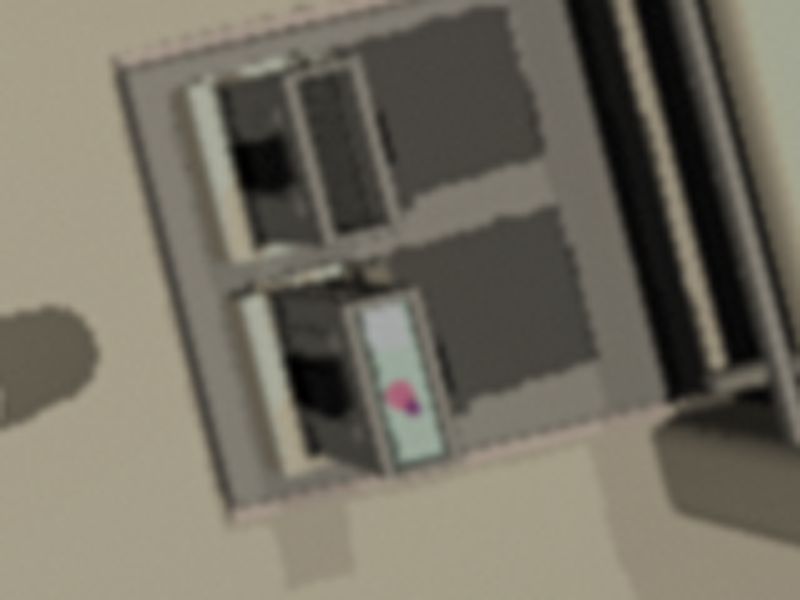

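View pics/t2.png

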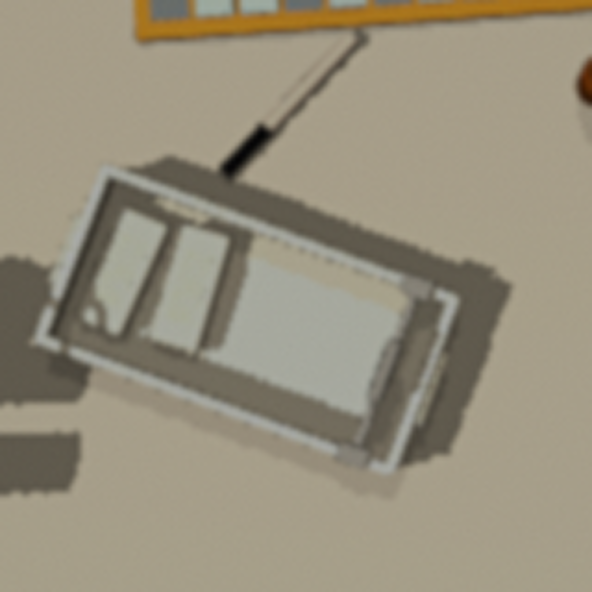

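View pics/s1.png

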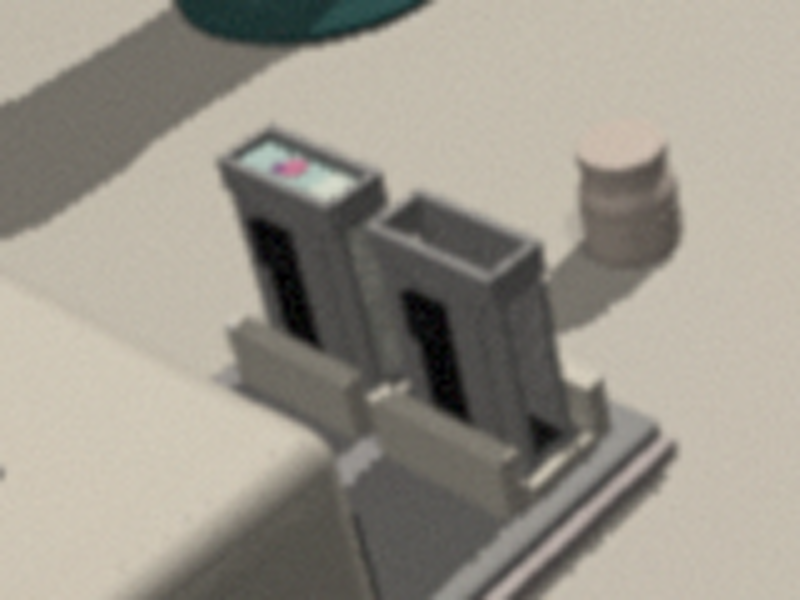

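```bash
cat > h.py <<'E'
import numpy as np,pickle,cv2
def ray(f,uv):
    d=np.array([(uv[0]-f["cx"])/f["fx"],-(uv[1]-f["cy"])/f["fy"],-1.]);return f["T"][:3,:3]@d,f["T"][:3,3]
def atz(f,uv,z):
    d,o=ray(f,uv);return o+d*(z-o[2])/d[2]
def cloud(f):
    v,u=np.mgrid[0:384,0:512];z=f["z_map"]
    p=np.stack([(u-f["cx"])/f["fx"]*z,-(v-f["cy"])/f["fy"]*z,-z],-1)
    P=p@f["T"][:3,:3].T+f["T"][:3,3]; P[z==0]=np.nan; return P
def proj(f,p):
    q=np.linalg.inv(f["T"])@np.append(p,1);return f["fx"]*q[0]/-q[2]+f["cx"],-f["fy"]*q[1]/-q[2]+f["cy"]
E
python3 - <<'E'
from h import *
F={n:pickle.load(open(n+".pkl","rb")) for n in("top","scene")}
for n in F:
    f=F[n];P=cloud(f)
    def box(m,nm):
        pts=P[m][:,:2].astype(np.float32)
        if len(pts)<10: print(n,nm,len(pts));return
        r=cv2.minAreaRect(pts);print(n,nm,len(pts),"c",np.round(r[0],1),np.round(r[1],1),round(r[2],2),"z",np.nanmedian(P[m][:,2]).round(1))
    x,y,z=P[...,0],P[...,1],P[...,2]
    t=atz(f,(400,246),170) if n=="top" else None
    # magazine tops
    reg=(z>160)&(z<180)&(y>-460)&(y<-150)&(x>300)&(x<600)
    c,l,s,ce=cv2.connectedComponentsWithStats(reg.astype(np.uint8))
    for i in range(1,c):
        if s[i,4]>40: box(l==i,"top%d"%i)
    # tray rim
    reg=(z>38)&(z<58)&(y>100)&(y<420)&(x>400)&(x<680)
    c,l,s,ce=cv2.connectedComponentsWithStats(reg.astype(np.uint8),connectivity=8)
    for i in range(1,c):
        if s[i,4]>40: box(l==i,"rim%d"%i)
    reg=(z>66)&(z<90)&(y>100)&(y<280)&(x>400)&(x<680)
    box(reg,"tab")
f=F["top"]
for n,c in(("full",[(345,303),(415,290),(450,455),(388,475)]),("empty",[(288,80),(355,58),(400,225),(330,242)])):
    p=np.array([atz(f,(a/5+330,b/5+170),170)[:2] for a,b in c]);print(n,p.round(1).tolist(),p.mean(0), cv2.minAreaRect(p.astype(np.float32)))
c=[(105,168),(458,295),(390,472),(38,343)]
p=np.array([atz(f,(a/3.7+140,b/3.7+110),45)[:2] for a,b in c]);print("tray",p.round(1).tolist(),p.mean(0),cv2.minAreaRect(p.astype(np.float32)))
f2=F["scene"]
c=[(220,160),(272,125),(383,178),(330,212)]
p=np.array([atz(f2,(a/5+60,b/5+180),170)[:2] for a,b in c]);print("full scene",p.round(1).tolist(),p.mean(0),cv2.minAreaRect(p.astype(np.float32)))
# housing face etc
for t,n,uv,z in(("tab","top",(242,209),78),("tab","scene",(253,196),78),("pads","top",(403,244),133),("pads","scene",(121,224),133),("bayn","top",(395,243),30),("bayn","scene",(130,255),30),("bayf","top",(381,201),30),("bayf","scene",(160,270),30),("tray","top",(209,194),0),("tray","scene",(283,208),0),("jar","top",(317,248),0)):
    print(t,n,atz(F[n],uv,z).round(1))
E
```

```text
top top1 259 c [ 564.5 -202.2] [77.5 39.4] 13.17 z 168.7
top top2 622 c [ 461.1 -225.9] [84.1 39.1] 12.72 z 165.6
top top3 97 c [ 406.8 -411.4] [15.6 52. ] 86.42 z 171.7
top rim1 1050 c [586.9 253.1] [277.3 137.2] 69.13 z 45.2
top tab 77 c [550.4 157.8] [10.8 42.6] 68.5 z 77.3
scene top1 368 c [ 461.1 -227.6] [87.2 40.6] 12.49 z 164.7
scene top2 221 c [ 565.4 -203.9] [76.5 40. ] 12.92 z 167.3
scene rim1 201 c [558.5 315.8] [236.3 103.6] 40.84 z 43.1
scene rim2 382 c [578.5 230.2] [231.5 142.1] 69.19 z 43.9
scene tab 44 c [553.1 155. ] [11.4 46. ] 68.59 z 75.7
full [[496.7, -201.3], [502.2, -234.0], [426.3, -248.0], [417.6, -219.0]] [ 460.68961742 -225.56895404] ((460.74090576171875, -226.30636596679688), (81.05968475341797, 33.116920471191406), 12.553983688354492)
empty [[600.1, -177.7], [609.9, -209.3], [532.3, -228.0], [524.9, -195.2]] [ 566.78740472 -202.53651105] ((567.1580810546875, -202.2822265625), (79.8468017578125, 33.60832977294922), 13.535234451293945)
tray [[692.7, 349.0], [601.4, 105.6], [479.9, 154.2], [572.0, 395.5]] [586.4861681 251.0848206] ((586.707763671875, 250.54771423339844), (260.4098205566406, 130.91238403320312), 69.10315704345703)
full scene [[432.2, -254.1], [422.4, -220.2], [506.8, -203.8], [513.0, -236.7]] [ 468.59655444 -228.70166128] ((467.9556579589844, -229.24676513671875), (85.9542465209961, 35.15098571777344), 11.00543212890625)
tab top [552.4 161.5  78. ]
tab scene [554.2 155.9  78. ]
pads top [ 463.3 -221.6  133. ]
pads scene [ 460.2 -230.2  133. ]
bayn top [ 459.3 -233.8   30. ]
bayn scene [ 467.1 -230.9   30. ]
bayf top [ 568.8 -200.2   30. ]
bayf scene [ 576.  -205.3   30. ]
tray top [594.2 249.7   0. ]
tray scene [592.1 254.9   0. ]
jar top [447.3 -34.6   0. ]
```

```bash
cat >> h.py <<'E'
from scipy.spatial.transform import Rotation as R
def tool(ori): return R.from_euler('xyz',ori,degrees=True)
def des(jaw):
    # tool x down, z along jaw angle
    j=np.radians(jaw);z=np.array([np.cos(j),np.sin(j),0]);x=np.array([0,0,-1.]);y=np.cross(z,x)
    return R.from_matrix(np.stack([x,y,z],1))
def rowto(s,pos,jaw):
    r=tool(s["orientation"]);t=des(jaw)
    d=r.inv().apply(np.array(pos)-s["eef_pos"])/10
    w=(r.inv()*t).as_rotvec(degrees=True)/5
    return np.round(np.r_[d,w],3).tolist()
E
python3 - <<'E'
from h import *
from rig import bot
s=bot.sense();r=tool(s["orientation"]);print(r.as_matrix().round(3))
z=r.as_matrix()[:,2];print("jaw",np.degrees(np.arctan2(z[1],z[0])), s["eef_pos"])
for jaw in(69.1,69.1-180):
    print(jaw,rowto(s,[197,-619,450],jaw),rowto(s,[551,158,200],jaw))
E
```

```text
[[ 0.     0.953  0.303]
 [-0.     0.303 -0.953]
 [-1.    -0.     0.   ]]
jaw -72.36834250439927 [ 196.88703021 -619.47377027  214.59460768]
69.1 [-23.541, 0.025, -0.041, -28.294, 0.0, 0.001] [1.457, 57.297, -63.369, -28.294, 0.0, 0.001]
-110.9 [-23.541, 0.025, -0.041, 7.706, 0.0, -0.0] [1.457, 57.297, -63.369, 7.706, 0.0, -0.0]
```

Emit:
{"op": "send_rows", "data": {
  "deltas": [
    [[0, -6, 0, 0, 0, 0, 0], [0, -12, 0, 0, 0, 0, 0], [0, -18, 0, 0, 0, 0, 0], [0, -18, 4, -4.4, 0.5, 0, 0], [0, -18, 8, -8.8, 1, 0, 0], [0, -18, 12, -13.2, 1.6, 0, 0], [0, -18, 16, -17.6, 2.1, 0, 0], [0, -18, 20, -22, 2.7, 0, 0], [0, -18, 24, -26.4, 3.2, 0, 0], [0, -18, 28, -30.8, 3.8, 0, 0], [0, -18, 32, -35.2, 4.3, 0, 0], [0, -18, 36, -39.6, 4.8, 0, 0]]
  ]
}}

```text
clock: 2.7
eef_pos: [420.5, -131.2, 395.0]
orientation: [54.1, 89.9, -42.3]
wrist_force: [0.7, 0.7, -0.6]
width: 91.8
```

```bash
python3 - <<'E'
from h import *
from rig import bot
s=bot.sense();print(s["clock"],s["eef_pos"],s["orientation"],s["joints"].round(1))
print(rowto(s,[551.7,157,200],-110.9),rowto(s,[551.7,157,130],-110.9))
E
```

```text
2.7 [ 420.48133829 -131.15896101  394.97202231] [ 54.14571341  89.92395163 -42.31565839] [ 38.3  -1.2 -24.6 103.5  -0.5  77.5 -82.6]
[19.484, 9.775, -30.125, 2.888, 0.007, -0.013] [26.484, 9.767, -30.13, 2.888, 0.007, -0.013]
```

Emit:
{"op": "send_rows", "data": {
  "deltas": [
    [[0, 2, 1.6, -5, 0.5, 0, 0], [0, 4, 3.2, -10, 1, 0, 0], [0, 7, 5, -15, 1.5, 0, 0], [0, 10, 6.6, -20, 2, 0, 0], [0, 13, 8.2, -25, 2.5, 0, 0], [0, 17, 9.77, -30.1, 2.89, 0, 0], [0, 22, 9.77, -30.1, 2.89, 0, 0], [0, 25, 9.77, -30.1, 2.89, 0, 0], [0, 25, 9.77, -30.1, 2.89, 0, 0]]
  ]
}}

```text
clock: 3.82
eef_pos: [548.9, 154.8, 142.4]
orientation: [-57.3, 89.7, -168.1]
wrist_force: [1.1, 0.3, -0.5]
width: 91.9
```

```bash
python3 - <<'E'
from h import *
from rig import bot
s=bot.sense();print(s["clock"],s["eef_pos"],s["orientation"],s["joints"].round(1))
for n in("top","scene"):
    f=bot.grab_frame(n); pickle.dump(f,open(n+"1.pkl","wb"))
    im=f["image"][:,:,::-1]
    u,v=map(int,proj(f,[551,158,100])); c=im[max(v-60,0):v+60,max(0,u-80):u+80]
    print(n,u,v);cv2.imwrite(f"pics/{n}_1.png",cv2.resize(c,None,fx=4.5,fy=4.5,interpolation=cv2.INTER_CUBIC))
print(rowto(s,[551.7,157,56],-110.9))
E
```

```text
3.825 [548.92038038 154.8188115  142.36803471] [ -57.2939887    89.70924737 -168.09171487] [   6.8   28.7  -33.5  104.8   19.5   52.5 -146.3]
top 243 209
scene 252 189
[8.635, 0.219, -0.326, 0.02, 0.031, 0.049]
```

View pics/scene_1.png

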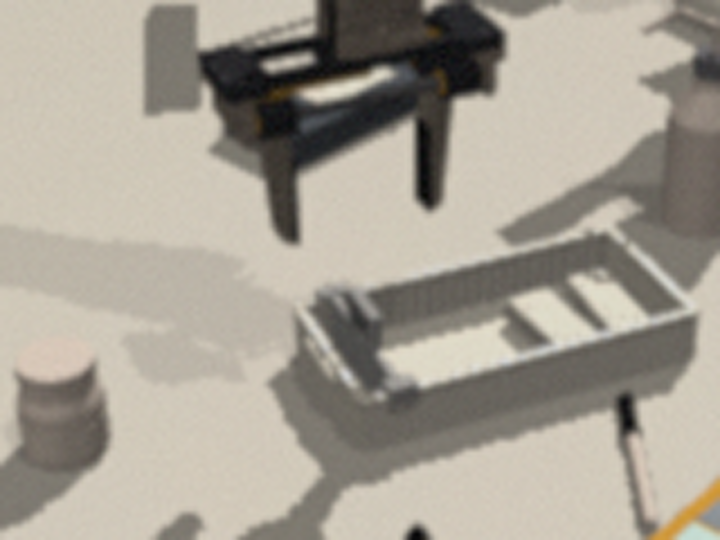

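View pics/top_1.png

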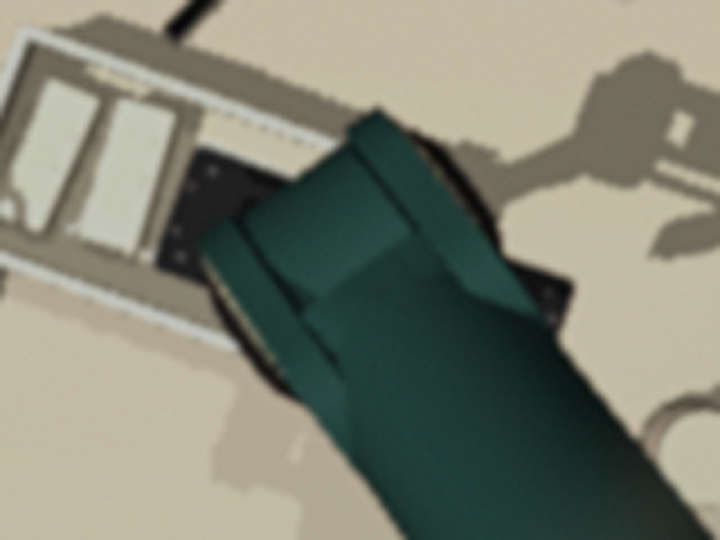

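Emit:
{"op": "send_rows", "data": {
  "deltas": [
    [[0, 4, 0.1, -0.2, 0, 0, 0], [0, 7, 0.2, -0.3, 0, 0, 0], [0, 8.6, 0.2, -0.3, 0, 0, 0], [0, 8.6, 0.2, -0.3, 0, 0, 0], [1, 8.6, 0.2, -0.3, 0, 0, 0], [1, 8.6, 0.2, -0.3, 0, 0, 0], [1, 8.6, 0.2, -0.3, 0, 0, 0], [1, 8.6, 0.2, -0.3, 0, 0, 0], [1, 8.6, 0.2, -0.3, 0, 0, 0], [1, 8.6, 0.2, -0.3, 0, 0, 0]]
  ],
  "newtons": 12
}}

```text
clock: 5.18
eef_pos: [553.4, 157.3, 58.5]
orientation: [-33.2, 90.0, -144.1]
wrist_force: [-0.6, -0.0, 0.1]
width: 33.5
```

```bash
python3 - <<'E'
from h import *
from rig import bot
s=bot.sense();print(s["clock"],s["eef_pos"],s["orientation"],s["joints"].round(1),s["wrist_force"],s["width"])
for n in("scene",):
    f=bot.grab_frame(n); pickle.dump(f,open(n+"2.pkl","wb"))
    im=f["image"][:,:,::-1]
    u,v=map(int,proj(f,[551,158,60])); c=im[max(v-60,0):v+60,max(0,u-80):u+80]
    print(n,u,v);cv2.imwrite(f"pics/{n}_2.png",cv2.resize(c,None,fx=4.5,fy=4.5,interpolation=cv2.INTER_CUBIC))
E
```

```text
5.175 [553.43105777 157.33438763  58.50696754] [ -33.23803018   89.99321333 -144.05830137] [   3.6   35.5  -29.9  107.1   24.6   43.9 -150.5] [-0.64943298 -0.01584966  0.14960911] 33.515164749090296
scene 252 200
```

View pics/scene_2.png

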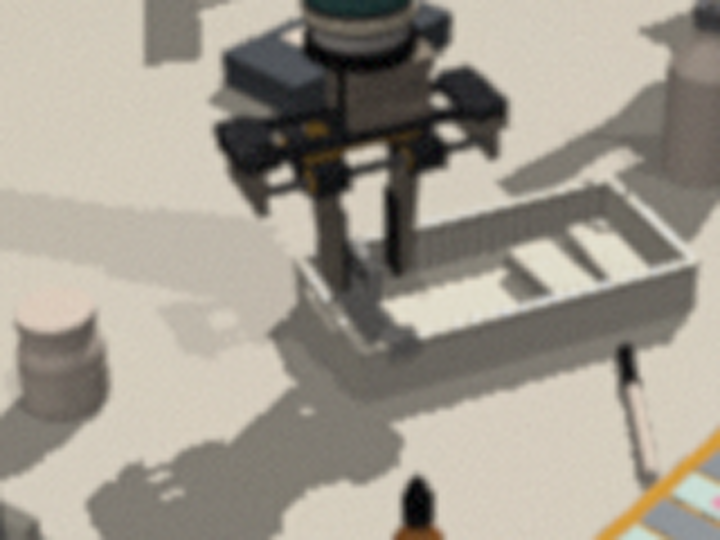

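Emit:
{"op": "send_rows", "data": {
  "deltas": [
    [[1, 0, 0, 0, 0, 0, 0], [1, 0, 0, 0, 0, 0, 0], [1, 0, 0, 0, 0, 0, 0], [1, 0, 0, 0, 0, 0, 0]]
  ]
}}

```text
clock: 5.72
eef_pos: [553.4, 157.2, 58.5]
orientation: [-22.6, 90.0, -133.4]
wrist_force: [-0.0, -0.4, 0.6]
width: 9.9
```

```bash
python3 - <<'E'
from h import *
from rig import bot
s=bot.sense();print(s["clock"],s["eef_pos"],s["wrist_force"],s["width"])
r=tool(s["orientation"]).as_matrix();print(r.round(3))
# tray refine from initial frames: rim edges in top image, relative y of tab to -y end wall
f=pickle.load(open("top.pkl","rb"));P=cloud(f)
a=np.radians(69.1);uy=np.array([np.cos(a),np.sin(a)]);ux=np.array([uy[1],-uy[0]])
c0=np.array([586.8,251])
q=P[...,:2]-c0;X=q@ux;Y=q@uy;Z=P[...,2]
m=(Z>38)&(Z<49)&(abs(X)<75)&(abs(Y)<150)
for lo,hi in((-50,-20),(-20,20),(20,50)):
    k=m&(X>lo)&(X<hi)&(Y<-105); k2=m&(X>lo)&(X<hi)&(Y>105)
    print(lo,"ymin side",np.percentile(Y[k],[2,25,50,75,98]).round(1),"ymax",np.percentile(Y[k2],[2,25,50,75,98]).round(1))
for lo,hi in((-80,-40),(0,50),(50,100)):
    k=m&(Y>lo)&(Y<hi)&(X<-50); k2=m&(Y>lo)&(Y<hi)&(X>50)
    print(lo,"x-",np.percentile(X[k],[2,25,50,75,98]).round(1),"x+",np.percentile(X[k2],[2,25,50,75,98]).round(1))
k=(Z>72)&(Z<90)&(abs(X)<75)&(abs(Y)<150);print("tab",np.percentile(Y[k],[2,50,98]),np.percentile(X[k],[2,50,98]))
t=s["eef_pos"][:2]-c0;print("tcp in tray",t@ux,t@uy)
E
```

```text
5.725 [553.40318667 157.1908532   58.5372384 ] [-0.02187311 -0.42391731  0.56202593] 9.928757984531947
[[-0.     0.935 -0.356]
 [-0.    -0.356 -0.935]
 [-1.    -0.     0.   ]]
-50 ymin side [-135.1 -129.4 -127.3 -125.1 -123.1] ymax [127.3 129.5 130.9 133.3 139.4]
-20 ymin side [-136.3 -133.  -129.4 -126.2 -123.3] ymax [127.3 130.2 132.8 136.7 140.3]
20 ymin side [-135.2 -130.1 -128.  -125.8 -123.6] ymax [126.6 128.2 130.8 133.2 139. ]
-80 x- [-66.8 -65.2 -63.  -61.  -59.5] x+ [59.1 60.9 62.6 65.  66.7]
0 x- [-66.  -64.3 -62.5 -60.3 -58.6] x+ [59.7 61.3 63.3 65.5 67.4]
50 x- [-65.7 -63.8 -62.1 -60.2 -58.4] x+ [60.2 61.7 63.8 66.  67.8]
tab [-104.90548373 -100.1009926   -94.86967915] [-21.35569558  -1.24453229  19.33479804]
tcp in tray 2.265834906510505 -99.55083704764039
```

Emit:
{"op": "send_rows", "data": {
  "deltas": [
    [[1, 0, 0, -0.7, 0, 0, 0], [1, 0, 0, -1.4, 0, 0, 0], [1, 0, 0, -2.1, 0, 0, 0], [1, 0, 0, -2.8, 0, 0, 0], [1, 0, 0, -3.5, 0, 0, 0], [1, 0, 0, -4.2, 0, 0, 0], [1, 0, 0, -4.2, 0, 0, 0], [1, 0, 0, -4.2, 0, 0, 0]]
  ],
  "newtons": 20
}}

```text
clock: 6.72
eef_pos: [569.1, 197.6, 58.6]
orientation: [159.2, 89.9, 48.4]
wrist_force: [3.0, 1.5, -4.8]
width: 9.6
```

```bash
python3 - <<'E'
from h import *
from rig import bot
s=bot.sense();print(s["clock"],s["eef_pos"],s["wrist_force"],s["width"])
a=np.radians(69);uy=np.array([np.cos(a),np.sin(a)])
print((s["eef_pos"][:2]-[553.4,157.19])@uy)
E
```

```text
6.725 [569.0536093  197.55378593  58.57010443] [ 2.95626517  1.5351201  -4.83799367] 9.614009013041068
43.29259234774459
```

Emit:
{"op": "send_rows", "data": {
  "deltas": [
    [[0.3, 0, 0, 0, 0, 0, 0], [0.3, 0, 0, 0, 0, 0, 0], [0.3, -2, 0, 0, 0, 0, 0], [0, -8, 0, 0, 0, 0, 0], [0, -14, 0, 0, 0, 0, 0], [0, -19, 0, 0, 0, 0, 0], [0, -21, 0, 0, 0, 0, 0], [0, -21, 0, 0, 0, 0, 0]]
  ]
}}

```text
clock: 7.72
eef_pos: [569.0, 197.2, 271.6]
orientation: [123.7, 89.7, 12.9]
wrist_force: [-0.4, 0.0, -0.6]
width: 87.6
```

```bash
python3 - <<'E'
from h import *
from rig import bot
s=bot.sense();print(s["clock"],s["eef_pos"],s["wrist_force"],s["width"],s["joints"].round(1))
print(rowto(s,[461.1,-226.7,270],-77.3))
E
```

```text
7.725 [569.0318632  197.24882723 271.62206734] [-0.43870041  0.04024834 -0.56955509] 87.6108465145632 [   5.    23.7  -36.2   93.6   15.    67.3 -145.4]
[0.066, 4.967, 43.465, -6.701, -0.016, -0.054]
```

Emit:
{"op": "send_rows", "data": {
  "deltas": [
    [[0, 0, 0.5, 5, -0.8, 0, 0], [0, 0, 1, 11, -1.7, 0, 0], [0, 0, 2, 17, -2.7, 0, 0], [0, 0, 2.6, 23, -3.6, 0, 0], [0, 0, 3.3, 29, -4.5, 0, 0], [0, 0, 4, 35, -5.4, 0, 0], [0, 0, 4.6, 40, -6.2, 0, 0], [0, 0, 4.97, 43.5, -6.7, 0, 0], [0, 0, 4.97, 43.5, -6.7, 0, 0], [0, 0, 4.97, 43.5, -6.7, 0, 0]]
  ]
}}

```text
clock: 8.98
eef_pos: [460.0, -226.4, 267.9]
orientation: [-155.7, 89.9, 127.0]
wrist_force: [0.4, 0.8, 0.1]
width: 91.8
```

```bash
python3 - <<'E'
from h import *
from rig import bot
s=bot.sense();print(s["clock"],s["eef_pos"],s["wrist_force"],s["width"],s["joints"].round(1))
print(rowto(s,[461.1,-226.7,114],-77.3))
F={}
for n in("top","scene"):
    f=bot.grab_frame(n);F[n]=f; pickle.dump(f,open(n+"3.pkl","wb"))
    im=f["image"][:,:,::-1]
    u,v=map(int,proj(f,[461,-227,200] if n=="scene" else [570,198,60])); c=im[max(v-60,0):v+60,max(0,u-80):u+80]
    print(n,u,v);cv2.imwrite(f"pics/{n}_3.png",cv2.resize(c,None,fx=4.5,fy=4.5,interpolation=cv2.INTER_CUBIC))
f=F["top"];P=cloud(f)
a=np.radians(68.9);uy=np.array([np.cos(a),np.sin(a)]);ux=np.array([uy[1],-uy[0]])
for P in (cloud(F["top"]),cloud(F["scene"])):
    q=P[...,:2]-[586.8,251];X=q@ux;Y=q@uy;Z=P[...,2]
    k=(Z>70)&(Z<90)&(abs(X)<75)&(abs(Y)<150);print("tab",k.sum(),np.percentile(Y[k],[2,50,98]),np.percentile(X[k],[2,50,98]))
    # floor of empty compartment & wall
    m=(Z>40)&(Z<48)&(abs(X)<50)&(Y<-115)&(Y>-145);print("wall",m.sum(),np.percentile(Y[m],[5,50,95]))
print(bot.place_of("scene","full_pads"),bot.place_of("scene","divider_tab"))
E
```

```text
8.975 [ 460.04024172 -226.37712839  267.94580412] [0.43726071 0.79792462 0.09118788] 91.76849762426443 [ 51.   13.6 -33.  105.6   8.2  63.2 -62.3]
[15.394, 0.107, 0.078, 0.005, -0.017, 0.008]
top 227 202
scene 116 202
tab 75 [-61.22547868 -56.2096088  -50.85528641] [-19.62644034   0.32033492  20.52920089]
wall 124 [-134.31781429 -128.00316844 -123.44057939]
tab 35 [-63.05847834 -59.23484823 -53.09906116] [-16.22755519   5.10854081  24.06848875]
wall 61 [-134.40044566 -129.17818602 -125.30841745]
[{'uv': [125.3, 225.4], 'p': 0.88}] [{'uv': [263.5, 195.0], 'p': 0.68}]
```

View pics/scene_3.png

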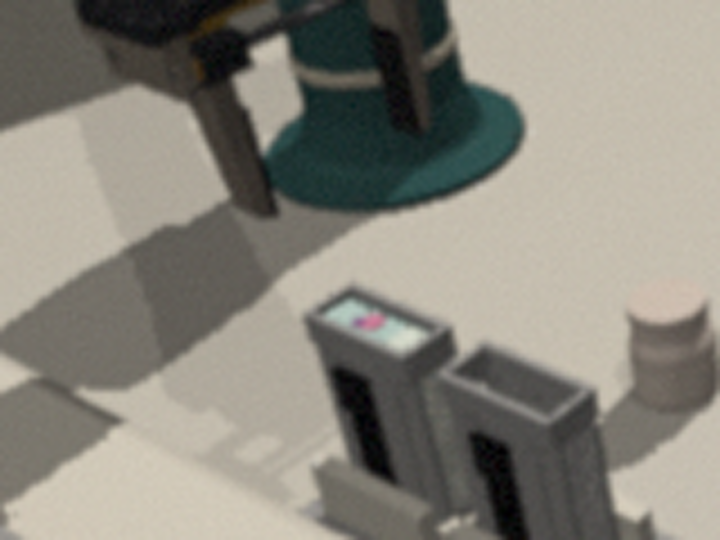

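View pics/top_3.png

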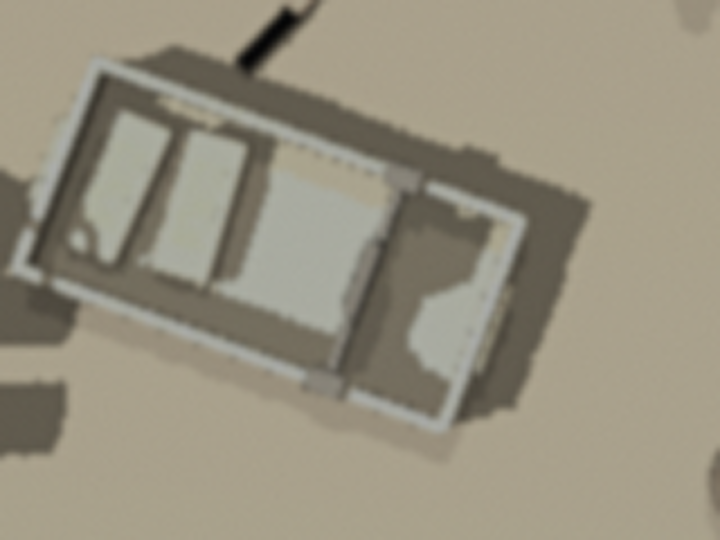

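Emit:
{"op": "send_rows", "data": {
  "deltas": [
    [[0, 5, 0.05, 0.05, 0, 0, 0], [0, 9, 0.1, 0.08, 0, 0, 0], [0, 13, 0.1, 0.08, 0, 0, 0], [0, 15.4, 0.1, 0.08, 0, 0, 0], [0, 15.4, 0.1, 0.08, 0, 0, 0], [0, 15.4, 0.1, 0.08, 0, 0, 0]]
  ]
}}

```text
clock: 9.93
eef_pos: [462.3, -228.0, 115.6]
orientation: [54.9, 89.9, -22.4]
wrist_force: [0.1, 0.4, -0.1]
width: 92.0
```

```bash
python3 - <<'E'
from h import *
from rig import bot
s=bot.sense();print(s["clock"],s["eef_pos"],s["wrist_force"],s["width"],s["joints"].round(1))
print(rowto(s,[461.1,-226.7,114],-77.3))
for n in("top","scene"):
    f=bot.grab_frame(n)
    im=f["image"][:,:,::-1]
    u,v=map(int,proj(f,[461,-227,150])); c=im[max(v-60,0):v+60,max(0,u-80):u+80]
    cv2.imwrite(f"pics/{n}_4.png",cv2.resize(c,None,fx=4.5,fy=4.5,interpolation=cv2.INTER_CUBIC))
E
```

```text
9.925 [ 462.33258967 -227.99090266  115.5754142 ] [ 0.06148793  0.44051944 -0.143259  ] 91.96278455248265 [ 46.7  25.  -29.5 113.8  17.   45.3 -69.8]
[0.157, -0.092, -0.153, 0.005, 0.01, -0.015]
```

View pics/scene_4.png

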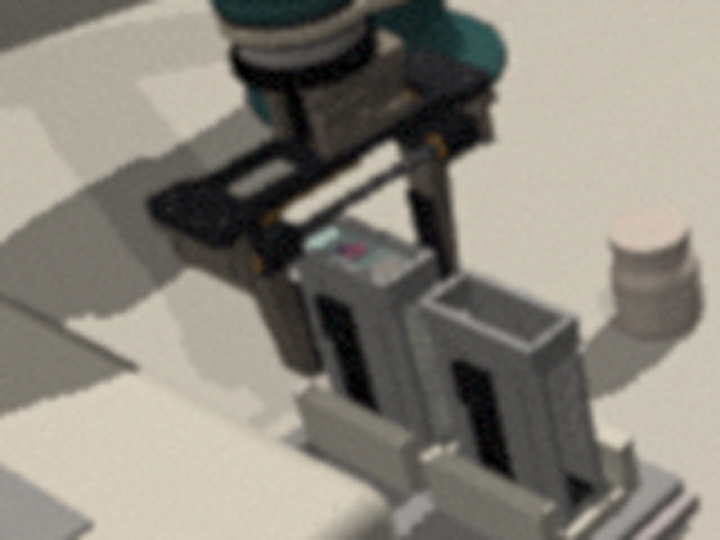

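View pics/top_4.png

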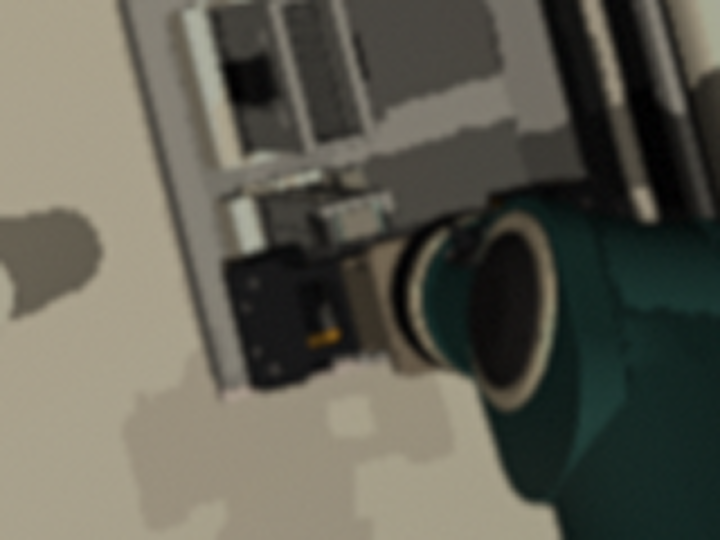

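```bash
python3 - <<'E'
from h import *
from rig import bot
s=bot.sense();r=tool(s["orientation"]).as_matrix();p=s["eef_pos"]
for n in("top","scene"):
    f=bot.grab_frame(n);pickle.dump(f,open(n+"4.pkl","wb"))
    im=f["image"][:,:,::-1].copy()
    u,v=map(int,proj(f,[461,-227,150])); x0,y0=u-80,max(v-60,0)
    c=cv2.resize(im[y0:v+60,x0:u+80],None,fx=4.5,fy=4.5,interpolation=cv2.INTER_CUBIC)
    def dot(P,col):
        a,b=proj(f,P);cv2.circle(c,(int((a-x0+.5)*4.5),int((b-y0+.5)*4.5)),4,col,-1)
    for sg in(-1,1):
        for y in(-10,10):dot(p+r@[0,y,sg*46],(0,0,255)); dot(p+r@[0,y,sg*64],(0,0,255))
        for zz in(-37,37):dot(p+r@[-88,zz,sg*94],(255,0,0))
    a=np.radians(12.7);ux=np.array([np.cos(a),np.sin(a),0]);uy=np.array([-ux[1],ux[0],0]);m=np.array([461.1,-226.7,30])
    for sx in(-1,1):
        for sy in(-1,1):
            dot(m+ux*42*sx+uy*19*sy+[0,0,140],(0,255,0))
            dot(m+ux*13*sx+uy*29*sy+[0,0,103],(0,255,255))
    cv2.imwrite(f"pics/{n}_5.png",c)
E
```

```text
(no output)
```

View pics/scene_5.png

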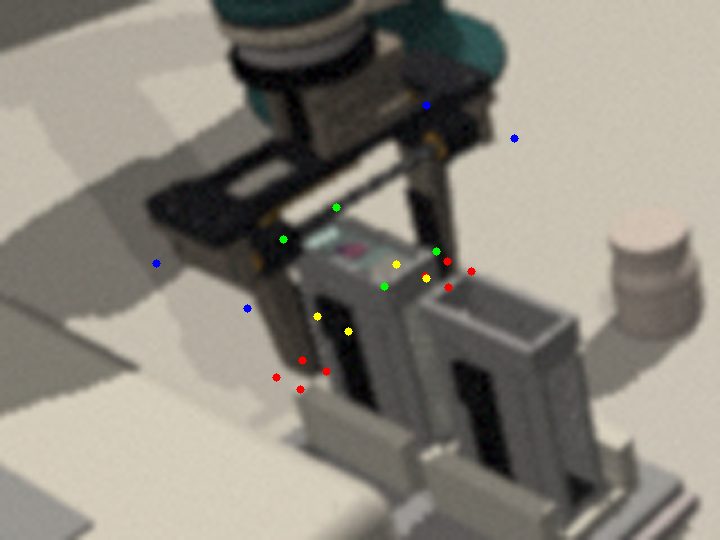

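View pics/top_5.png

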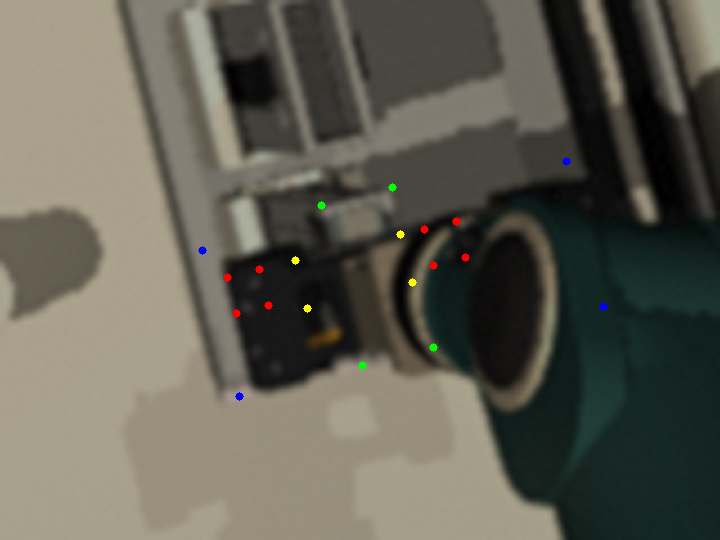

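Emit:
{"op": "send_rows", "data": {
  "deltas": [
    [[0, 0.1, -0.1, -0.15, 0, 0, 0], [0.5, 0.1, -0.1, -0.15, 0, 0, 0], [1, 0.1, -0.1, -0.15, 0, 0, 0], [1, 0.1, -0.1, -0.15, 0, 0, 0], [1, 0.1, -0.1, -0.15, 0, 0, 0], [1, 0.1, -0.1, -0.15, 0, 0, 0], [1, 0.1, -0.1, -0.15, 0, 0, 0], [1, 0.1, -0.1, -0.15, 0, 0, 0]]
  ],
  "newtons": 8
}}

```text
clock: 11.12
eef_pos: [460.1, -227.0, 113.6]
orientation: [5.2, 90.0, -72.1]
wrist_force: [-0.0, -0.4, 2.4]
width: 45.5
```

```bash
cat > st.py <<'E'
from h import *
from rig import bot
s=bot.sense();r=tool(s["orientation"]).as_matrix()
print(s["clock"],s["eef_pos"].round(2),"w",s["wrist_force"].round(2),"tool",(r.T@s["wrist_force"]).round(2),"trq",s["ft_torque"].round(3),"width",round(s["width"],2))
E
python3 st.py
```

```text
11.125 [ 460.12 -227.02  113.64] w [-0.03 -0.4   2.37] tool [-2.37 -0.11  0.38] trq [ 0.012  0.104 -0.007] width 45.49
```

Emit:
{"op": "send_rows", "data": {
  "deltas": [
    [[1, 0, 0, 0, 0, 0, 0], [1, 0, 0, 0, 0, 0, 0], [1, 0, 0, 0, 0, 0, 0]]
  ],
  "newtons": 25
}}

```text
clock: 11.5
eef_pos: [460.2, -227.1, 113.8]
orientation: [11.0, 90.0, -66.3]
wrist_force: [-1.4, -0.6, 4.9]
width: 43.7
```

```bash
python3 st.py
```

```text
11.5 [ 460.16 -227.08  113.78] w [-1.42 -0.59  4.92] tool [-4.92 -1.52  0.26] trq [-0.004  0.315 -0.011] width 43.67
```

```bash
python3 - <<'E'
from h import *
from rig import bot
f=bot.grab_frame("scene");im=f["image"][:,:,::-1]
u,v=map(int,proj(f,[461,-227,130]))
cv2.imwrite("pics/s6.png",cv2.resize(im[v-50:v+50,u-60:u+60],None,fx=6,fy=6,interpolation=cv2.INTER_CUBIC))
E
```

```text
(no output)
```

View pics/s6.png

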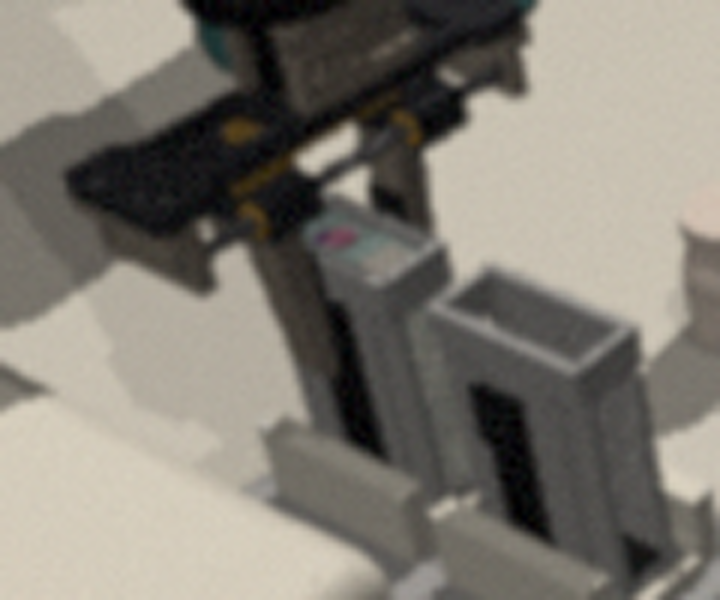

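```bash
python3 - <<'E'
from h import *
from rig import bot
s=bot.sense();r=tool(s["orientation"]).as_matrix();p=s["eef_pos"]
f=bot.grab_frame("scene");pickle.dump(f,open("scene6.pkl","wb"));g=pickle.load(open("scene3.pkl","rb"))
outs=[]
for f,w in((g,0),(f,1)):
    im=f["image"][:,:,::-1];x0,y0=85,195;K=8
    c=cv2.resize(im[y0:y0+75,x0:x0+50],None,fx=K,fy=K,interpolation=cv2.INTER_CUBIC)
    c=np.clip(c.astype(float)*1.8,0,255).astype(np.uint8)
    def dot(P,col):
        a,b=proj(f,P);cv2.circle(c,(int((a-x0+.5)*K),int((b-y0+.5)*K)),3,col,-1)
    if w:
        for y in(-10,10):
            for xx in(-40,-19,0):dot(p+r@[xx,y,22],(0,0,255))
    a=np.radians(12.7);ux=np.array([np.cos(a),np.sin(a),0]);uy=np.array([-ux[1],ux[0],0]);m=np.array([461.1,-226.7,30])
    for sx in(-1,1):
        for h in(88,118):dot(m+ux*13*sx-uy*(29-6*w)+[0,0,h],(0,255,255))
        dot(m+ux*42*sx-uy*19+[0,0,140],(0,255,0))
        dot(m+ux*42*sx+uy*19+[0,0,140],(0,255,0))
    outs.append(c)
cv2.imwrite("pics/s7.png",np.hstack(outs)[:600])
E
```

```text
(no output)
```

View pics/s7.png

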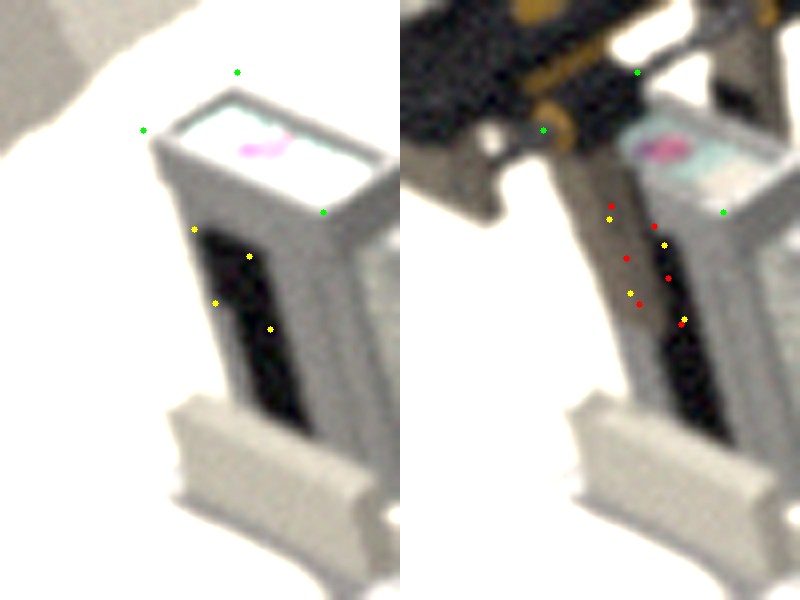

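Emit:
{"op": "send_rows", "data": {
  "deltas": [
    [[0.2, 0, 0, 0, 0, 0, 0], [0.2, 0, 0, 0, 0, 0, 0], [0.2, 0, 0.3, 0, 0, 0, 0], [0.2, 0, 0.5, 0, 0, 0, 0], [0.2, 0, 0.5, 0, 0, 0, 0], [1, 0, 0.5, 0, 0, 0, 0], [1, 0, 0.5, 0, 0, 0, 0], [1, 0, 0.5, 0, 0, 0, 0], [1, 0, 0.5, 0, 0, 0, 0], [1, 0, 0.5, 0, 0, 0, 0], [1, 0, 0.5, 0, 0, 0, 0]]
  ],
  "newtons": 20
}}

```text
clock: 12.98
eef_pos: [465.0, -226.0, 113.8]
orientation: [7.2, 90.0, -70.2]
wrist_force: [-0.5, 0.2, 3.3]
width: 44.1
```

```bash
python3 st.py;  python3 - <<'E'
from h import *
from rig import bot
f=bot.grab_frame("scene");im=f["image"][:,:,::-1];x0,y0=85,195;K=8
c=cv2.resize(im[y0:y0+75,x0:x0+70],None,fx=K,fy=K,interpolation=cv2.INTER_CUBIC)
cv2.imwrite("pics/s8.png",np.clip(c.astype(float)*1.8,0,255).astype(np.uint8))
E
```

```text
12.975 [ 465.01 -226.01  113.75] w [-0.54  0.16  3.26] tool [-3.26 -0.49 -0.28] trq [-0.032  0.183  0.012] width 44.12
```

View pics/s8.png

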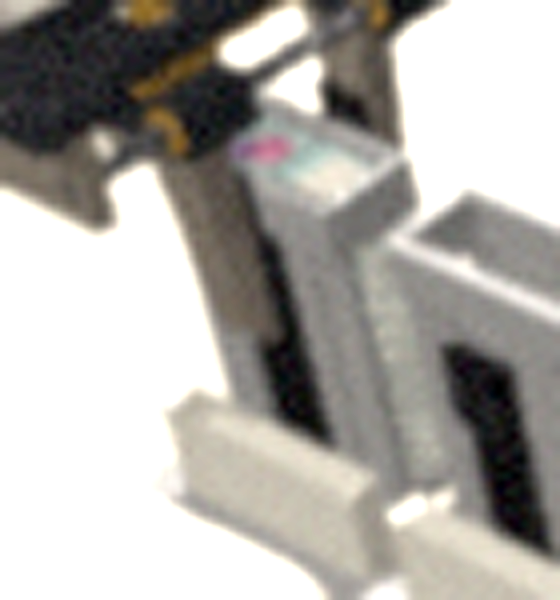

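Emit:
{"op": "send_rows", "data": {
  "deltas": [
    [[1, -0.2, 0, 0, 0, 0, 0], [1, -0.5, 0, 0, 0, 0, 0], [1, -0.8, 0, 0, 0, 0, 0], [1, -1, 0, 0, 0, 0, 0], [1, -1, 0, 0, 0, 0, 0]]
  ],
  "newtons": 25
}}

```text
clock: 13.65
eef_pos: [465.0, -225.9, 123.7]
orientation: [43.2, 90.0, -34.1]
wrist_force: [0.3, 0.3, -3.2]
width: 43.5
```

```bash
python3 st.py
```

```text
13.65 [ 465.02 -225.87  123.72] w [ 0.28  0.28 -3.23] tool [ 3.23  0.34 -0.21] trq [-0.026 -0.05   0.045] width 43.47
```

Emit:
{"op": "send_rows", "data": {
  "deltas": [
    [[1, -1, 0, 0, 0, 0, 0], [1, -2, 0, 0, 0, 0, 0], [1, -3, 0, 0, 0, 0, 0], [1, -4, 0, 0, 0, 0, 0], [1, -5.5, 0, 0, 0, 0, 0], [1, -7.5, 0, 0, 0, 0, 0], [1, -9.5, 0, 0, 0, 0, 0], [1, -11.5, 0, 0, 0, 0, 0], [1, -12, 0, 0, 0, 0, 0], [1, -12, 0, 0, 0, 0, 0]]
  ]
}}

```text
clock: 14.9
eef_pos: [464.9, -225.8, 243.7]
orientation: [11.1, 90.0, -66.2]
wrist_force: [-0.1, 0.3, -2.8]
width: 43.3
```

```bash
python3 st.py; python3 - <<'E'
from h import *
from rig import bot
s=bot.sense();print(s["joints"].round(1));print(rowto(s,[554.5,164.6,243],-110.9))
f=bot.grab_frame("scene");im=f["image"][:,:,::-1]
cv2.imwrite("pics/s9.png",cv2.resize(im[130:290,60:240],None,fx=3.7,fy=3.7,interpolation=cv2.INTER_CUBIC))
E
```

```text
14.9 [ 464.87 -225.85  243.74] w [-0.13  0.27 -2.81] tool [ 2.81 -0.07 -0.29] trq [-0.031 -0.019 -0.035] width 43.28
[ 50.3  15.5 -32.9 106.8   9.7  60.4 -63.8]
[0.061, 17.316, -36.125, 6.716, 0.004, -0.002]
```

View pics/s9.png

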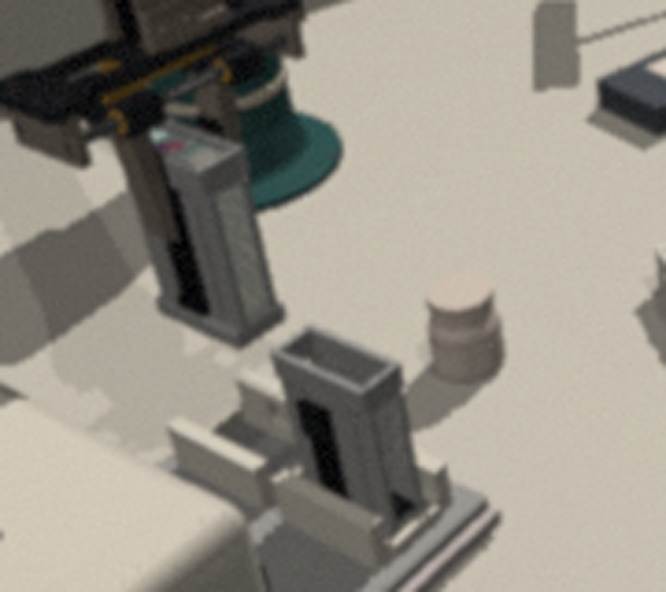

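Emit:
{"op": "send_rows", "data": {
  "deltas": [
    [[1, -2, 0, -1, 0, 0, 0], [1, -4, 0.3, -4, 0, 0, 0], [1, -4, 1.5, -8, 0.5, 0, 0], [1, -4, 4, -12, 1.2, 0, 0], [1, -4, 6.5, -16, 2, 0, 0], [1, -4, 9, -20, 3, 0, 0], [1, -4, 11.5, -24.5, 4, 0, 0], [1, -4, 14, -29, 5, 0, 0], [1, -3, 16, -33, 6, 0, 0], [1, -2, 17.1, -35.3, 6.6, 0, 0], [1, -2, 17.32, -36.1, 6.72, 0, 0], [1, -2, 17.32, -36.1, 6.72, 0, 0]]
  ]
}}

```text
clock: 16.45
eef_pos: [554.4, 164.1, 263.2]
orientation: [-43.3, 89.9, -154.2]
wrist_force: [0.6, -1.3, -2.1]
width: 43.8
```

```bash
python3 st.py; python3 - <<'E'
from h import *
from rig import bot
s=bot.sense();print(s["joints"].round(1));print(rowto(s,[554.5,164.6,120],-110.9))
for n in("scene","top"):
    f=bot.grab_frame(n);im=f["image"][:,:,::-1];pickle.dump(f,open(n+"10.pkl","wb"))
    u,v=map(int,proj(f,[560,180,100]))
    cv2.imwrite(f"pics/{n}10.png",cv2.resize(im[v-70:v+70,u-80:u+80],None,fx=4,fy=4,interpolation=cv2.INTER_CUBIC))
E
```

```text
16.45 [554.39 164.11 263.2 ] w [ 0.6  -1.33 -2.07] tool [2.07 1.04 1.03] trq [ 0.032 -0.086 -0.016] width 43.76
[  10.3   22.3  -38.7   97.2   15.1   65.9 -143.4]
[14.32, 0.004, -0.061, 0.01, 0.009, 0.009]
```

View pics/scene10.png

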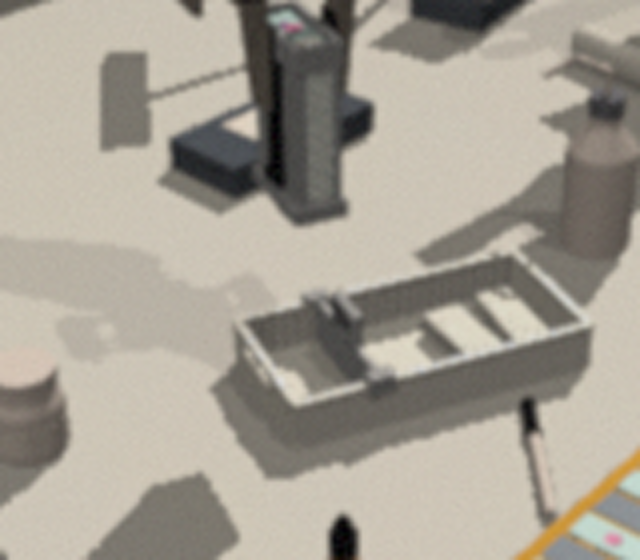

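View pics/top10.png

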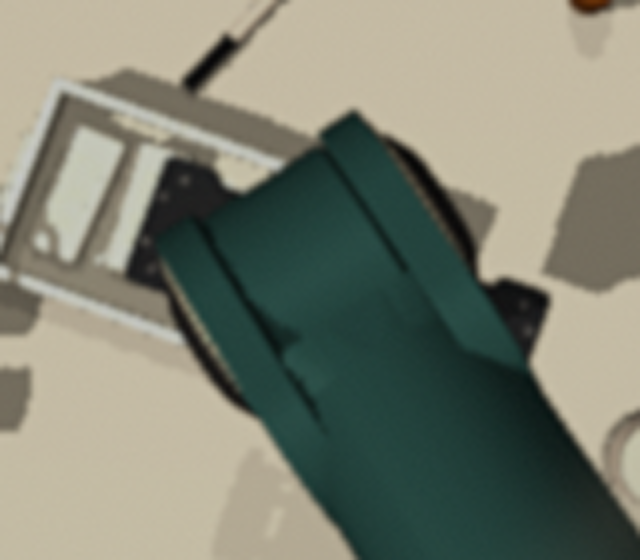

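```bash
python3 - <<'E'
from h import *
from rig import bot
s=bot.sense();r=tool(s["orientation"]).as_matrix();p=s["eef_pos"]
f=pickle.load(open("scene10.pkl","rb"));im=f["image"][:,:,::-1]
u,v=map(int,proj(f,[560,180,100]));x0,y0=u-65,v-50;K=6
c=cv2.resize(im[y0:v+50,x0:u+65],None,fx=K,fy=K,interpolation=cv2.INTER_CUBIC)
def poly(z,hy,hx,col,off=2):
    q=[]
    for a,b in((-1,-1),(-1,1),(1,1),(1,-1)):
        P=p+r@[0,off+a*hx,b*hy];P[2]=z;A=proj(f,P);q.append([(A[0]-x0+.5)*K,(A[1]-y0+.5)*K])
    cv2.polylines(c,[np.int32(q)],True,col,1)
poly(p[2]-84,22,42,(0,255,0));poly(4,22,42,(0,0,255));poly(45,24,42,(255,0,0))
cv2.imwrite("pics/s11.png",c)
E
```

```text
(no output)
```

View pics/s11.png

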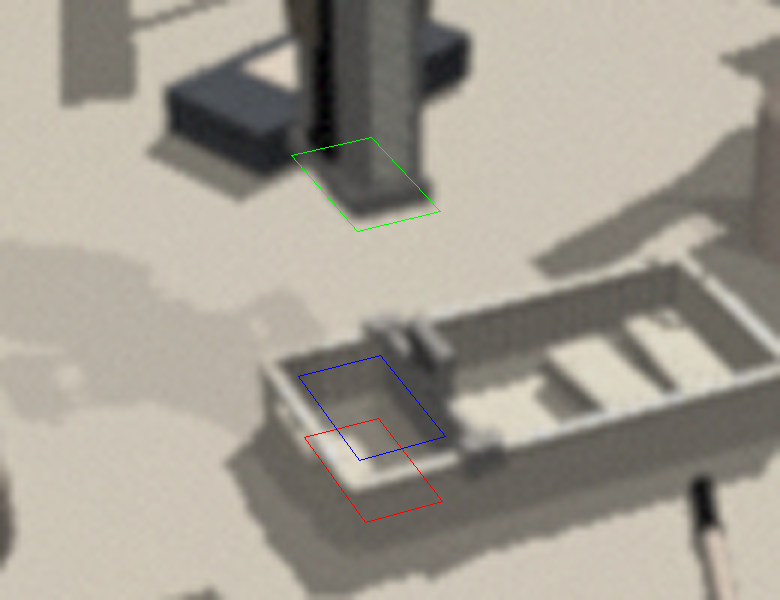

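Emit:
{"op": "send_rows", "data": {
  "deltas": [
    [[1, 3, 0, -0.05, 0, 0, 0], [1, 6, 0, -0.05, 0, 0, 0], [1, 9, 0, -0.05, 0, 0, 0], [1, 11, 0, -0.05, 0, 0, 0], [1, 12.5, 0, -0.05, 0, 0, 0], [1, 12.5, 0, -0.05, 0, 0, 0], [1, 12.5, 0, -0.05, 0, 0, 0]]
  ]
}}

```text
clock: 17.42
eef_pos: [555.5, 165.1, 139.5]
orientation: [127.9, 89.9, 17.0]
wrist_force: [0.8, -0.8, -1.5]
width: 43.7
```

```bash
python3 st.py; python3 - <<'E'
from h import *
from rig import bot
s=bot.sense();r=tool(s["orientation"]).as_matrix();p=s["eef_pos"];print(rowto(s,[554.5,164.6,88],-110.9))
f=bot.grab_frame("scene");im=f["image"][:,:,::-1]
u,v=map(int,proj(f,[560,180,80]));x0,y0=u-65,v-50;K=6
cv2.imwrite("pics/s12.png",cv2.resize(im[y0:v+50,x0:u+65],None,fx=K,fy=K,interpolation=cv2.INTER_CUBIC))
E
```

```text
17.425 [555.54 165.13 139.46] w [ 0.83 -0.77 -1.52] tool [1.52 1.05 0.43] trq [0.009 0.005 0.015] width 43.65
[5.146, -0.084, 0.091, -0.004, -0.011, -0.015]
```

View pics/s12.png

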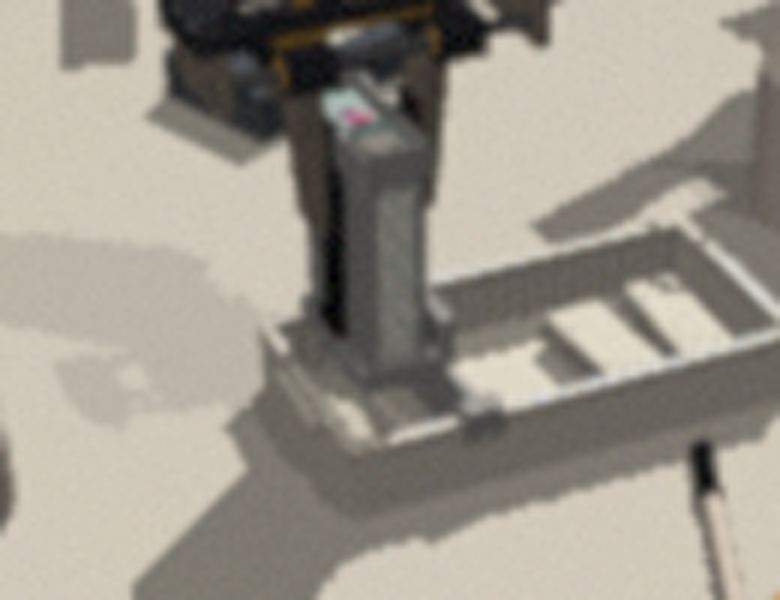

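Emit:
{"op": "send_rows", "data": {
  "deltas": [
    [[1, 1, 0, 0, 0, 0, 0], [1, 2, 0, 0, 0, 0, 0], [1, 3, -0.05, 0.05, 0, 0, 0], [1, 3.8, -0.05, 0.05, 0, 0, 0], [1, 4.4, -0.05, 0.05, 0, 0, 0], [1, 4.6, -0.05, 0.05, 0, 0, 0], [1, 4.6, -0.05, 0.05, 0, 0, 0]]
  ]
}}

```text
clock: 18.35
eef_pos: [554.3, 164.6, 92.6]
orientation: [133.9, 90.0, 23.0]
wrist_force: [0.1, 0.0, -1.6]
width: 43.5
```

```bash
python3 st.py
```

```text
18.35 [554.3  164.61  92.58] w [ 0.06  0.   -1.58] tool [ 1.58  0.05 -0.02] trq [ 0.132 -0.028 -0.06 ] width 43.5
```

Emit:
{"op": "send_rows", "data": {
  "deltas": [
    [[1, 0.1, 0, 0, 0, 0, 0], [1, 0.2, 0, 0, 0, 0, 0], [1, 0.3, 0, 0, 0, 0, 0], [1, 0.3, 0, 0, 0, 0, 0]]
  ]
}}

```text
clock: 18.85
eef_pos: [554.1, 164.5, 89.5]
orientation: [-35.1, 90.0, -146.0]
wrist_force: [-0.6, -0.8, -2.4]
width: 43.4
```

```bash
python3 st.py
```

```text
18.85 [554.14 164.48  89.49] w [-0.59 -0.78 -2.41] tool [ 2.41 -0.27  0.94] trq [-0.004  0.019  0.015] width 43.43
```

Emit:
{"op": "send_rows", "data": {
  "deltas": [
    [[1, 0.05, 0, 0, 0, 0, 0], [1, 0.1, 0, 0, 0, 0, 0], [1, 0.15, 0, 0, 0, 0, 0], [1, 0.15, 0, 0, 0, 0, 0]]
  ]
}}

```text
clock: 19.35
eef_pos: [554.2, 164.5, 88.0]
orientation: [-33.4, 90.0, -144.3]
wrist_force: [-0.1, -0.8, -1.3]
width: 43.3
```

```bash
python3 st.py
```

```text
19.35 [554.2  164.53  88.03] w [-0.11 -0.75 -1.3 ] tool [1.3  0.17 0.74] trq [0.057 0.016 0.045] width 43.33
```

Emit:
{"op": "send_rows", "data": {
  "deltas": [
    [[1, 0.05, 0, 0, 0, 0, 0], [1, 0.1, 0, 0, 0, 0, 0], [1, 0.1, 0, 0, 0, 0, 0]]
  ]
}}

```text
clock: 19.73
eef_pos: [554.4, 164.5, 87.8]
orientation: [68.7, 90.0, -42.2]
wrist_force: [-2.5, -1.7, 5.3]
width: 43.9
```

```bash
python3 st.py
```

```text
19.725 [554.36 164.54  87.82] w [-2.53 -1.66  5.32] tool [-5.32 -1.77  2.45] trq [-0.201  0.501 -0.017] width 43.93
```

Emit:
{"op": "send_rows", "data": {
  "deltas": [
    [[1, -0.05, 0, 0, 0, 0, 0], [0.48, -0.05, 0, 0, 0, 0, 0], [0.44, -0.05, 0, 0, 0, 0, 0], [0.4, -0.05, 0, 0, 0, 0, 0], [0.36, -0.05, 0, 0, 0, 0, 0], [0.3, -0.05, 0, 0, 0, 0, 0], [0.2, -0.05, 0, 0, 0, 0, 0], [0.1, -0.05, 0, 0, 0, 0, 0], [0.1, -0.05, 0, 0, 0, 0, 0]]
  ]
}}

```text
clock: 20.85
eef_pos: [554.2, 164.5, 87.5]
orientation: [-42.6, 90.0, -153.5]
wrist_force: [-0.6, -0.2, -0.2]
width: 83.1
```

```bash
python3 st.py; python3 - <<'E'
from h import *
from rig import bot
f=bot.grab_frame("scene");im=f["image"][:,:,::-1]
u,v=map(int,proj(f,[560,180,80]));x0,y0=u-65,v-50;K=6
cv2.imwrite("pics/s13.png",cv2.resize(im[y0:v+50,x0:u+65],None,fx=K,fy=K,interpolation=cv2.INTER_CUBIC))
E
```

```text
20.85 [554.18 164.54  87.52] w [-0.62 -0.19 -0.17] tool [ 0.17 -0.51  0.39] trq [ 0.08   0.021 -0.013] width 83.13
```

View pics/s13.png

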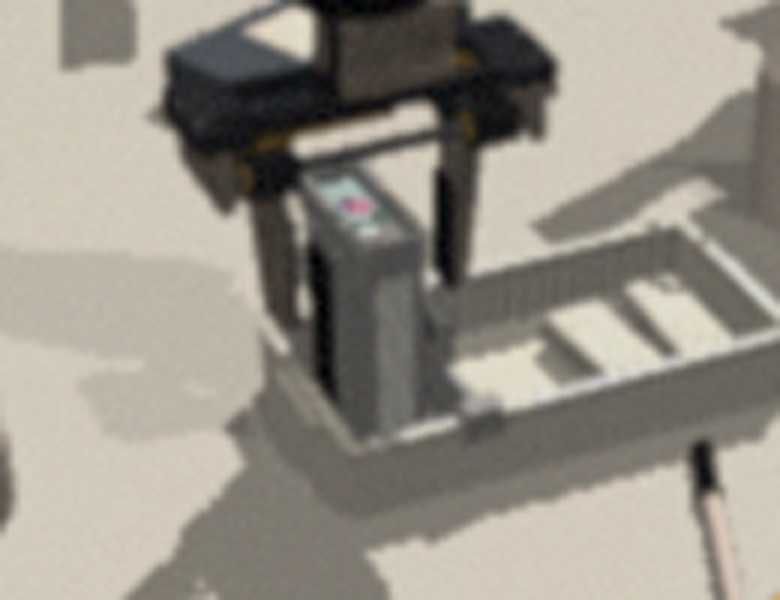

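Standing in the tray, upright and released. Raise the gripper straight up, then move it aside to look from the top.

Emit:
{"op": "send_rows", "data": {
  "deltas": [
    [[0, -1, 0, 0, 0, 0, 0], [0, -4, 0, 0, 0, 0, 0], [0, -8, 0, 0, 0, 0, 0], [0, -13, 0, 0, 0, 0, 0], [0, -18, 0, 0, 0, 0, 0], [0, -22, -2, 3, 0, 0, 0], [0, -22, -5, 9, -0.5, 0, 0], [0, -22, -8, 14, -1, 0, 0], [0, -22, -11, 19, -1.5, 0, 0], [0, -22, -12, 23, -2, 0, 0], [0, -22, -12, 23, -2, 0, 0]]
  ]
}}

```text
clock: 22.28
eef_pos: [358.8, -9.3, 308.3]
orientation: [44.0, 89.8, -57.2]
wrist_force: [0.6, -0.5, -0.7]
width: 92.0
```

```bash
python3 st.py; python3 - <<'E'
from h import *
from rig import bot
for n in("scene","top"):
    f=bot.grab_frame(n);pickle.dump(f,open(n+"14.pkl","wb"));im=f["image"][:,:,::-1]
    u,v=map(int,proj(f,[570,200,60]));x0,y0=u-65,v-50;K=6
    cv2.imwrite(f"pics/{n}14.png",cv2.resize(im[y0:v+50,x0:u+65],None,fx=K,fy=K,interpolation=cv2.INTER_CUBIC))
    P=cloud(f)
    a=np.radians(68.9);uy=np.array([np.cos(a),np.sin(a)]);ux=np.array([uy[1],-uy[0]])
    q=P[...,:2]-[586.8,251];X=q@ux;Y=q@uy;Z=P[...,2]
    k=(Z>60)&(Z<90)&(abs(X)<30)&(Y>-75)&(Y<-40);print("tab",k.sum(),np.percentile(Y[k],[2,50,98]).round(1))
    k=(Z>136)&(Z<152)&(abs(X)<60)&(Y<-50)&(Y>-135);pp=np.c_[X[k],Y[k]].astype(np.float32);print("cap",k.sum(),np.median(Z[k]),cv2.minAreaRect(pp))
    m=(Z>40)&(Z<48)&(abs(X)<50)&(Y<-115)&(Y>-145);print("wall",m.sum(),np.percentile(Y[m],[5,50,95]))
E
```

```text
22.275 [358.77  -9.29 308.3 ] w [ 0.56 -0.5  -0.67] tool [0.67 0.65 0.38] trq [ 0.058 -0.05  -0.039] width 92.0
tab 34 [-62.7 -58.4 -52.8]
cap 194 139.8092576488446 ((-1.0054855346679688, -93.58992004394531), (38.476654052734375, 86.7955322265625), 89.827392578125)
wall 70 [-136.5965614  -128.88002288 -117.06613754]
tab 76 [-70.2 -56.3 -50.9]
cap 504 140.37180450035146 ((-3.4438438415527344, -92.18159484863281), (83.76858520507812, 38.005218505859375), 0.36302071809768677)
wall 141 [-134.33039866 -127.86729203 -123.52748476]
```

View pics/scene14.png

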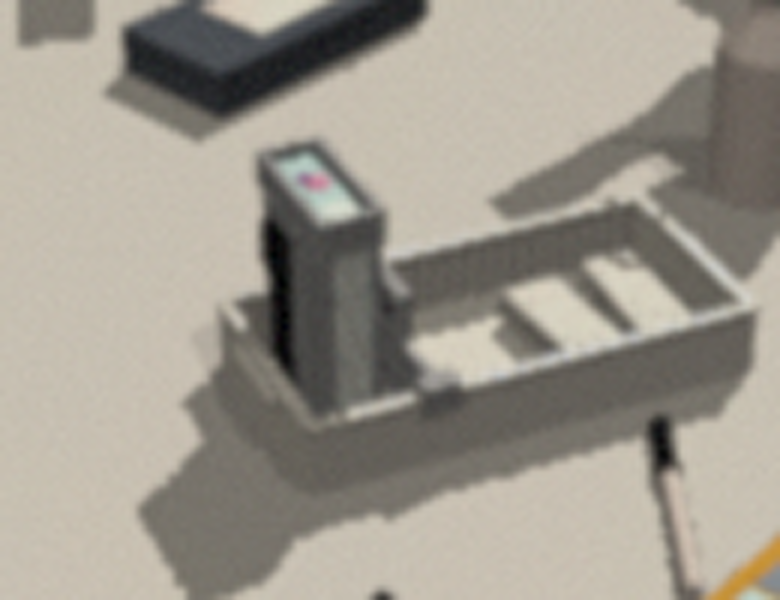

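View pics/top14.png

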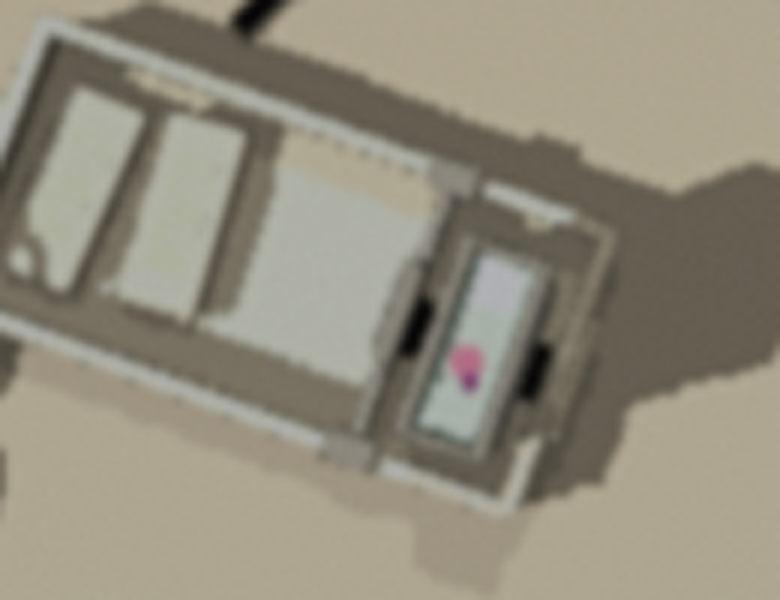

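```bash
python3 - <<'E'
from h import *
from rig import bot
for n in("top","scene"):
    P=cloud(pickle.load(open(n+"14.pkl","rb")));x,y,z=P[...,0],P[...,1],P[...,2]
    m=(z>160)&(z<180)&(y>-260)&(y<-150)&(x>510)&(x<640);print(n,"empty",m.sum(),cv2.minAreaRect(P[m][:,:2].astype(np.float32)) if m.sum()>5 else "")
print(bot.hand_in())
E
```

```text
top empty 310 ((567.7605590820312, -201.43882751464844), (84.04681396484375, 39.505977630615234), 11.772865295410156)
scene empty 293 ((569.330322265625, -203.12167358398438), (85.99361419677734, 39.35255432128906), 12.829373359680176)
the job is handed in; nothing more can be done
None
```

The full magazine is standing upright on the tray floor in the enlarged compartment. I handed the job in at about 22 s of the 58 s allowed; it returned no verdict.

- **Divider:** I pinched its tab and slid it about 43 mm, so the compartment is now about 66 mm wide. That leaves roughly 6 mm of play across the magazine's hooks, which span 60 mm. Measured against its 44 mm foot instead, the play would be about 22 mm.
- **Unlatch and lift:** My first grip on the buttons was about 5 mm off-centre, so I opened, shifted and gripped again. The magazine then lifted freely, with only its own weight showing at the wrist.
- **Placing:** I lowered it in small steps until I felt floor contact of a few newtons (the upward wrist reading peaked at about 5 N), then released it slowly.
- **Last checks:**
  - Both cameras show the magazine upright and within about 1 mm of the compartment's centre.
  - The magazine's long side is square to the tray.
  - The empty magazine is still upright in its bay. Its measured centre is 3–4 mm off the first reading, but fewer of its pixels were visible then, so I took it as not moved.
  - The tray and mailers look undisturbed, and the gripper is clear of everything.
- **Disagreements:** The two cameras differed by 2–7 mm on some positions. The closed grip read about 44 mm rather than the expected 46 mm. Neither stopped the job.

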